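# Dock to rinse guide: hold a sampling probe in the rinse station

## Task

Pull the sampling probe straight up out of its sprung dock, carry it to the rinse station and lower its rod through the guide hole, without the probe ever touching the station. Finish while still holding the probe still and upright in the gripper, the rod centred in the hole with about 20 mm of it showing below the guide block, and leave everything else on the bench where it is.

Things in the scene. Friction and masses are not known exactly. Their poses are not given: they have to be found in the camera images.
- probe: Sampling probe, upright, 0.12 kg. Origin on its axis under the flange, z up the axis away from the rod's tip. In mm: stub 10 across z 50..60; grey square grip head 22x22, z 4..50, flats square to x and y; flange 30x30, z 0..4; white square plug 20x20, z -24..0; round steel rod 8 across, z -100..-24. Starts with its plug in the dock's socket, flange resting on the dock's top.
- probe_tip (a point): Centre of the lower end of the probe's rod, on the probe's axis 100 mm below the probe's origin.
- dock: Probe dock, fixed: aluminium foot and column; on top a white block 60x60x30 mm, underside 90 and top 120 mm above the bench, with a square 21.5 mm socket straight down through it. Origin at bench level under the socket's axis, z up; the column and the catch's steel knob (ends 59 mm off the axis, 107 mm up) are on its +x side.
- dock_socket (a point): Centre of the socket's mouth, on the dock block's top, 120 mm above the bench.
- catch (a joint): Sprung ball catch in the dock: 0 m = ball in the plug's groove; pushed back about 0.002 m (at most 0.006) as the plug is pulled past, then springs back. It needs no handling: a straight upward pull of about 5 to 12 N beats it. The plug is free of the socket after 30 mm; the rod's tip clears the dock's top after 100 mm.
- station: Rinse station, fixed: dark steel basin 110x120 mm (its x, y), 22 mm tall, inner floor below 6 mm; two posts carry a white guide block 62x104x25 mm, underside 60 and top 85 mm above the bench, with one vertical round hole 20 mm across right through its middle. Origin at bench level on the hole's axis, z up.
- guide_mouth (a point): Centre of the guide hole's upper mouth, level with the guide block's top, 85 mm above the bench; the hole's lower mouth is 25 mm below it.
- beaker: Bystander, loose, to be left alone: clear plastic beaker, open, 60 mm across, 75 mm tall. Origin at its underside's centre.
- vial: Bystander, loose, to be left alone: small amber glass jar with white cap, 28 mm across, 50 mm tall. Origin at its underside's centre.
- spare_bush: Bystander, loose, to be left alone: loose white plastic ring, 34 mm across, 25 mm tall, with a 20 mm hole; it lies flat on the bench and is not the guide. Origin at its underside's centre.
- reagent: Bystander, loose, to be left alone: white plastic bottle with blue cap, 70 mm across, 150 mm tall. Origin at its underside's centre.
- tip_box: Bystander, loose, to be left alone: grey plastic box 120 x 85 x 55 mm tall. Origin at its underside's centre.
- meter: Bystander, loose, to be left alone: small white display unit, 22 x 95 x 75 mm tall. Origin at its underside's centre.
- driver: Bystander, loose, to be left alone: screwdriver lying on the bench.
There are look-alikes about, which are no part of the job. Of the things that look like the probe, the smallest one is meant. Leave any blue look-alike of the station alone.

How it is judged (in metres and radians):
On the way:
1. the probe is held and its rod is wholly out of the dock, above it (height (world z) of probe_tip above 0.122 m and contact force between the fingers and probe above 1 N), for 0.1 s.
At the end, for the whole second after the job is handed in: The gripper holds the probe still and within 4 degrees of upright, its rod through the guide hole with the tip within 3.5 mm of the hole's axis and 8 to 32 mm below the guide block's underside, touching neither the station nor the dock; every bystander is within 20 mm of where it stood (horizontal distance between probe_tip and guide_mouth below 0.0035 m and height (world z) of probe_tip between 0.028 and 0.052 m and angle between probe's own z axis and vertical below 0.07 rad and contact force between probe and station below 0.1 N and linear speed of probe below 0.01 m/s and angular speed of probe below 0.1 rad/s and contact force between the fingers and probe above 1 N and contact force between probe and dock below 0.1 N and distance of each of beaker, vial, spare_bush, reagent, tip_box, meter, driver from where it was at the start of the episode below 0.02 m); the arm keeps its last pose, push and grip.
It fails at once if the probe touches the rinse station (guide block, posts or basin) (contact force between probe and station above 0.3 N).
It fails at once if a bystander is moved by more than 30 mm (distance of any of beaker, vial, spare_bush, reagent, tip_box, meter, driver from where it was at the start of the episode above 0.03 m).
It also fails if it takes over 51 s, if anything falls off the work surface, if the arm or the gripper's body presses on something with over 40 N, if the wrist force passes 120 N, or if a joint passes its speed limit or range.

## Robot

A 7-joint arm with a two-finger parallel gripper is mounted at the origin on the work surface. World frame = base frame: x ahead of the robot, y to its left, z up, the work surface at z = 0. Lengths are in mm, angles in rad, forces in N, time in s.
With the tool pointing down it reaches from about 400 to 925 mm from the base axis. Payload 5.6 kg.
Tool frame: the origin (TCP) lies at the very end of the fingers, on their centre line; the grasp point (between the pads) lies hold_point_z behind it (hold_point_z is the distance from the TCP to the grasp point, in mm); z points along the fingers, y is the line along which they close (so a half turn about z gives the same grasp; the last joint's range is limited). The gripper opens to 85 mm and grips with 20 to 120 N. Pads are 22 mm wide; open, the fingers measure 114 mm over their backs; the gripper's body (76 mm by 85 mm) begins 54 mm behind the grasp point. The pads swing forward as they close: fully open they stand 13 mm farther back than shut.
Start: joints at [1.07, 0.468, -0.012, 1.603, 0.006, 1.071, -0.056], TCP at [287.246, -583.093, 231.29] pointing down, gripper open.
Joint ranges: [-2.53, 2.53], [-0.31, 2.02], [-1.57, 1.55], [0.28, 2.44], [-1.29, 4.43], [0.15, 1.84], [-2.92, 2.92]. Speed limits (rad/s): [2.57, 2.57, 3.14, 3.14, 3.14, 3.14, 3.14].

## Interface

Orientations are given as [roll, pitch, yaw] about the fixed x, y, z axes, in that order (R = Rz(yaw) Ry(pitch) Rx(roll)).
In Python, from rig import observe, camera, camera_info, sign_off, find_in, hold_point_z gives the robot as it stands.
- The arm moves only by the shell command python3 -m handwheel 'ROWS' [FORCE]. ROWS is JSON, a list that holds one entry, the list of rows, each a list of 7 numbers: the shift along the world's x, y, z as a fraction of full scale, then the turn, a rotation vector about the world's x, y, z as a fraction of full scale, then the opening, from -1 (shut) to 1 (fully open), so that 0 is half open. A call has 1 to 10 rows; each row is the pose to reach, as a shift and turn from the pose commanded when the call began; what a row does not reach only later rows make up. Full scale, the value 1, is 200 mm for a shift and 90 degrees for a turn. A row lasts 1/12 s, in which the tool goes at most 41.7 mm and 7.16 degrees, less where a joint would pass 70% of its speed; a pose out of reach is approached as far as the arm can. A call with a number of a shift or a turn outside -1 to 1 is refused whole. A call with a gripper value outside its range is refused whole. The fingers move at their own pace and stop on an object; FORCE is the grip in N (left out, the last holds). Time passes only in rows, so rows that repeat a pose let the fingers close. It gives the time, the measured TCP pose, the force, the opening and the grip force at its end, in the units of the state.
- observe(): the state, without advancing time (a new reading comes with each control period).
- camera(name): name is "scene" or "top" or "wrist"; returns (picture, depth): 480x640x3 uint8, blue, green, red; 480x640 float32, mm along the optical axis (not along the pixel's ray), 0 where there is no reading.
- camera_info(name): a dict with "vertical_fov" (degrees; the focal length in pixels is half the picture's height over the tangent of half this angle, whatever the lens; pixels are square), "cx", "cy" (the principal point, pixels), "world_from_camera" (4x4, takes a point from camera to world coordinates). Camera axes: x right, y up, looking along -z (the intrinsics and any distortion apply to the point x, -y, -z); pixel columns grow to the right and rows downward; lengths in mm; the calibration is good to about 2 mm. A picture is of the moment at which its call begins: read the wrist's pose just before it. camera_info takes no time and is no camera call; for the wrist camera it gives the pose at the moment of the call.
- sign_off(): hands the job in; it is judged then, once.
Trained networks look in the newest picture that a camera, given by its name, has taken for a name from the list of things; names that differ only in an ending like _2 or _b are one class to them, and where a whole thing is asked for, a point or a joint stands for the part that bears it (a point fixed in the world has none). Each returns a list of dicts, best first, with "confidence" (0 to 1); they miss things now and then, are a little off and sometimes report something else, mostly with a low value. They report only what shows in the picture. A call takes as long as a camera call. They do not tell look-alikes from the thing itself.
- find_in(camera, label): "xyz" ([x, y, z] in mm, in the coordinates of the camera as it stood for that picture, good to about 4 mm: the middle of the surface that is visible of it).
The state is a dict: "t": time; "joints": joint angles; "qvel": joint speeds; "effort": joint torques, N m; "eef_pos": TCP position; "tcp_rot": TCP orientation; "contact_force": force on the tool from outside, world axes, zero at the start; "wrist_torque": the same for the moment, N m; "width": finger opening in mm; "grasp_force": force on a finger pad.
Only numpy, scipy, OpenCV 4.12 (cv2) and the standard library are available. Lean on these libraries where they do the work, as an engineer would, in place of code of your own. Each camera call takes 0.05 s, during which the arm holds its last target. There are 200 camera calls.

## Working session

There is one attempt and no reset: what is moved stays moved. The work goes in short steps, Python scripts to look and compute and a shell command to move; the robot and the scene stay as the last step left them, time stands still between calls to the robot, and variables do not carry over. Pictures are saved under pics/ and viewed, at most 10 in all, crops included, and the job is handed in when it is done.

```bash
mkdir -p pics; cat > h.py <<'E'
import numpy as np, cv2
from rig import *
def K(n):
    i=camera_info(n); f=240/np.tan(np.radians(i["vertical_fov"])/2); return f,i["cx"],i["cy"],np.array(i["world_from_camera"]),i
def world(n,u,v,d):
    f,cx,cy,T,_=K(n); u,v,d=map(np.asarray,(u,v,d))
    P=np.stack([(u-cx)/f*d,-(v-cy)/f*d,-d,np.ones_like(d,float)],-1); return (P@T.T)[...,:3]
def proj(n,p):
    f,cx,cy,T,_=K(n); c=np.linalg.inv(T)@np.r_[p,1]; return np.array([cx+f*c[0]/-c[2], cy-f*c[1]/-c[2]])
def tow(n,xyz): return (K(n)[3]@np.r_[xyz,1])[:3]
E
python3 - <<'E'
from h import *
print(observe()); print(hold_point_z() if callable(hold_point_z) else hold_point_z)
np.set_printoptions(precision=1,suppress=True)
for n in("scene","top"):
    im,d=camera(n); cv2.imwrite(f"pics/{n}0.png",im); np.save(n+"d",d); print(n,camera_info(n))
    for l in("probe","dock","station","beaker","vial","spare_bush","reagent","tip_box","meter","driver"):
        for r in find_in(n,l)[:4]: print(l,round(r["confidence"],2),tow(n,r["xyz"]),proj(n,tow(n,r["xyz"])))
E
```

```text
{'t': 0.0, 'joints': array([ 1.0700058 ,  0.46837728, -0.01158313,  1.60361681,  0.00600303,
        1.07139999, -0.05635639]), 'qvel': array([ 4.35049508e-04, -4.18737193e-05,  3.43719767e-04,  7.56110723e-04,
        1.65020546e-03,  1.64465227e-04,  1.89815891e-03]), 'effort': array([-4.00470772e-04, -5.32390594e+01,  2.12342507e-02, -2.51308715e+01,
        1.14002239e-02,  7.70352432e-03, -2.31982301e-05]), 'eef_pos': array([ 286.96124947, -582.60991358,  230.34107151]), 'tcp_rot': array([-3.13983055e+00,  1.35281700e-04,  4.57654128e-01]), 'contact_force': array([ 0.94584602, -0.2637273 ,  0.88216749]), 'wrist_torque': array([ 0.020887  , -0.01257574, -0.048798  ]), 'grasp_force': 0.0, 'width': 85.6395019788008}
18.700000000000003
scene {'vertical_fov': 53.18342543705684, 'cx': 314.15385371958394, 'cy': 242.92842602721853, 'world_from_camera': array([[   0.1,   -0.8,    0.5, 1128.2],
       [   1. ,    0.1,   -0.1, -107.8],
       [   0. ,    0.6,    0.8,  986.1],
       [   0. ,    0. ,    0. ,    1. ]])}
probe 0.79 [ 406.5 -238.1  172.4] [206.7 181.4]
probe 0.55 [ 522.4 -230.
[... 961 characters left out ...]
robe 0.48 [ 510.4 -224.5  171.8] [396.2 252.3]
dock 0.63 [ 506.8 -225.3  102.5] [392.8 257.4]
station 0.7 [530.7 148.3  72.1] [259.9 248.6]
station 0.65 [340.3 183.9  61.3] [245.4 316. ]
station 0.42 [ 508.5 -225.2  107.8] [393.  256.6]
beaker 0.59 [619.4   2.   30.9] [311.9 222. ]
beaker 0.43 [532.6 147.7  72.5] [260.2 247.9]
vial 0.64 [532.6 147.4  74.1] [260.2 247.8]
vial 0.6 [419.2 -13.8  56. ] [316.3 289.2]
spare_bush 0.52 [357.1 381.7  54.2] [175.7 309.1]
spare_bush 0.5 [505.1  -4.3  23.3] [313.5 260.8]
tip_box 0.63 [359.3 386.7  56.7] [173.7 308.2]
tip_box 0.43 [ 377.6 -448.2   23.2] [466.2 306.9]
meter 0.9 [664.6 311.5  59.6] [205.5 202.9]
meter 0.57 [358.4 385.1  54.2] [174.5 308.6]
```

View pics/scene0.png

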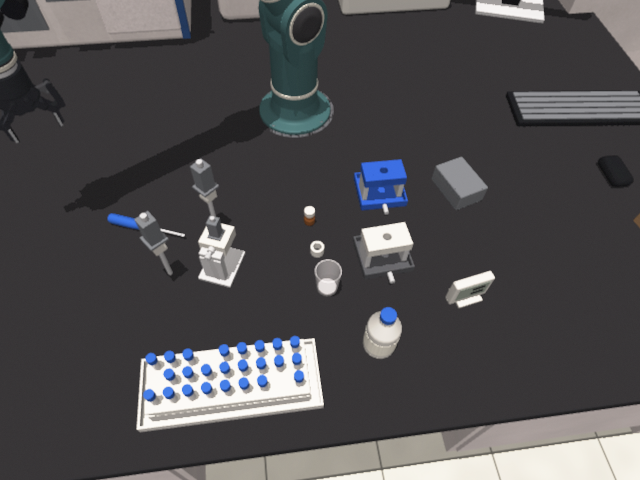

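View pics/top0.png

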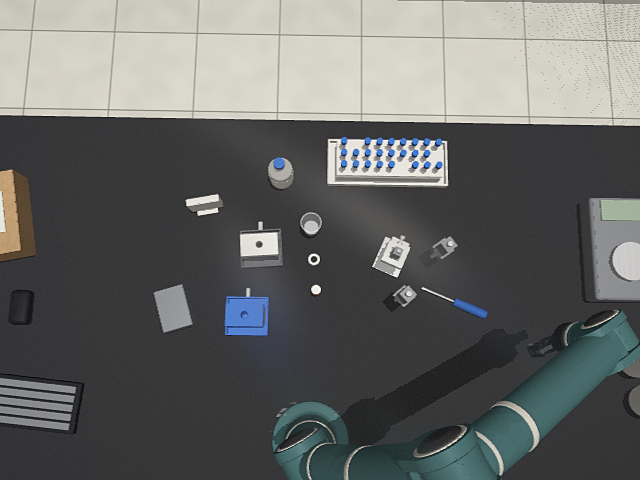

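Scene picture: probe look-alikes at (204,178) and (152,228), which are big and standing free. The small one at (214,228), top (396,252), sits in the white dock, so that is the probe. The stations are white/dark at scene (386,245), top (260,245), and blue at (383,180), top (246,316). I choose the docked small probe and the white station. Next comes a close crop and the measured geometry.

```bash
python3 - <<'E'
from h import *
np.set_printoptions(precision=1,suppress=True)
im=cv2.imread("pics/scene0.png")[150:290,110:260]; im2=cv2.imread("pics/top0.png")[210:325,360:475]
a=cv2.resize(im,(428,400),interpolation=2); b=cv2.resize(im2,(370,400)[:2],interpolation=2)[:, :370]
cv2.imwrite("pics/crop.png",np.hstack([a,b]))
vv,uu=np.mgrid[0:480,0:640]
for n in("scene","top"):
    d=np.load(n+"d.npy"); W=world(n,uu,vv,d)
    def sel(c,r,z0,z1):
        m=(d>0)&(np.hypot(W[...,0]-c[0],W[...,1]-c[1])<r)&(W[...,2]>z0)&(W[...,2]<z1)
        p=W[m]
        if len(p)<4: return print(n,c,z0,z1,len(p))
        r_=cv2.minAreaRect(p[:,:2].astype(np.float32)); print(n,c,(z0,z1),len(p),"med",np.median(p,0),"max",p[:,2].max(),"rect",np.round(r_[0],1),np.round(r_[1],1),round(r_[2],1))
    for z in((112,128),(130,165),(160,172),(174,186)): sel((510,-226),50,*z)
    sel((530,148),80,78,92); sel((530,148),80,2,30)
    sel((400,-240),45,120,260); sel((528,-351),45,120,260)
E
```

```text
scene (510, -226) (112, 128) 552 med [ 527.4 -223.7  121.2] max 127.82944532523118 rect [ 520.9 -229.1] [61.5 77.1] 65.9
scene (510, -226) (130, 165) 144 med [ 522.5 -224.4  147.3] max 164.74836516952882 rect [ 520.9 -224. ] [17.6 31.1] 21.2
scene (510, -226) (160, 172) 96 med [ 519.1 -224.2  169.6] max 171.9111064842449 rect [ 514.6 -226.4] [22.8 24.9] 67.0
scene (510, -226) (174, 186) 27 med [ 515.8 -226.9  180.1] max 182.90759283985835 rect [ 517.4 -226.8] [13.7 12.6] 48.1
scene (530, 148) (78, 92) 1102 med [545.3 151.3  86.2] max 91.48360281790451 rect [541.9 152.8] [ 65.5 105.9] 4.0
scene (530, 148) (2, 30) 1271 med [564.8 141.3   6.8] max 29.776688495916233 rect [535.8 140.4] [158.9 139.6] 35.5
scene (400, -240) (120, 260) 715 med [ 405.8 -241.7  183.5] max 233.28502040068065 rect [ 398.  -244.4] [44.6 43.5] 43.2
scene (528, -351) (120, 260) 781 med [ 536.6 -348.7  184.7] max 231.7363386948308 rect [ 527.3 -353.2] [47.2 42.3] 36.2
top (510, -226) (112, 128) 386 med [ 511.  -226.6  120.7] max 127.94320948391874 rect [ 519.2 -232.3] [60.7 73.5] 67.4
top (510, -226) (130, 165) 35 med [ 505.8 -224.6  143.1] max 164.05450215570636 rect [ 503.7 -234.3] [38.4 42.6] 66.5
top (510, -226) (160, 172) 39 med [ 509.1 -229.8  168.9] max 171.98222241537383 rect [ 514.1 -230.1] [22.1 22.2] 67.4
top (510, -226) (174, 186) 24 med [ 513.2 -227.7  177.6] max 184.7377204777274 rect [ 513.7 -229.5] [22.1 16.9] 76.6
top (530, 148) (78, 92) 745 med [541.4 149.   85.6] max 91.98148489134246 rect [541.7 150.1] [ 63.6 105.1] 4.8
top (530, 148) (2, 30) 917 med [509.8 142.3   6.5] max 29.741116455698602 rect [531.6 148.1] [155.1 156.8] 32.4
top (400, -240) (120, 260) 289 med [ 394.6 -242.6  209.7] max 233.85117894702807 rect [ 396.8 -247.4] [42.2 43.4] 41.1
top (528, -351) (120, 260) 317 med [ 523.1 -350.   201.5] max 235.1207286553181 rect [ 527.6 -355.8] [42.6 44.8] 35.8
```

View pics/crop.png

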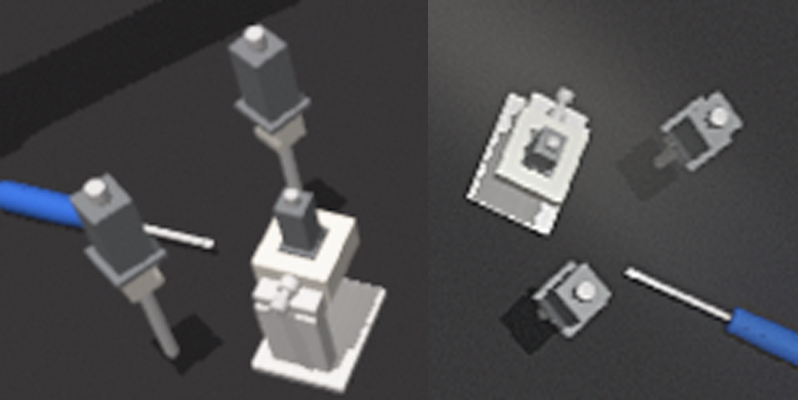

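The crop shows the free-standing pair with large heads (about 44 mm over flange, tops 233 mm) and the small probe in the white dock (stub top 180 mm, head 22 mm, as described). Its flats are at -23° and 67°. I raise the arm and go above it.

```bash
python3 -m handwheel '[[[0,0,0.35,0,0,0,1],[0,0,0.35,0,0,0,1],[0.57,0.89,0.45,0,0,-0.547,1],[0.57,0.89,0.45,0,0,-0.547,1],[0.57,0.89,0.45,0,0,-0.547,1],[0.57,0.89,0.45,0,0,-0.547,1],[0.57,0.89,0.45,0,0,-0.547,1],[0.57,0.89,0.45,0,0,-0.547,1],[0.57,0.89,0.45,0,0,-0.547,1],[0.57,0.89,0.45,0,0,-0.547,1]]]'
python3 -m handwheel '[[[0.57,0.88,0,0,0,0,1],[0.57,0.88,0,0,0,0,1],[0.57,0.88,0,0,0,0,1],[0.57,0.88,0,0,0,0,1],[0.57,0.88,0,0,0,0,1],[0.57,0.88,0,0,0,0,1],[0.57,0.88,0,0,0,0,1],[0.57,0.88,0,0,0,0,1],[0.57,0.88,0,0,0,0,1],[0.57,0.88,0,0,0,0,1]]]'
cat > m.py <<'E'
from h import *
np.set_printoptions(precision=1,suppress=True)
def cloud(tag):
    o=observe(); print("t",o["t"],"tcp",o["eef_pos"],o["tcp_rot"].round(3) )
    im,d=camera("wrist"); cv2.imwrite(f"pics/{tag}.png",im)
    vv,uu=np.mgrid[0:480,0:640]; W=world("wrist",uu,vv,d); W[d==0]=np.nan
    print("cam",K("wrist")[3][:3,3]); return o,im,d,W
def sel(W,c,r,z0,z1):
    m=(np.hypot(W[...,0]-c[0],W[...,1]-c[1])<r)&(W[...,2]>z0)&(W[...,2]<z1); p=W[m]
    if len(p)<5: print((z0,z1),len(p)); return m
    q=cv2.minAreaRect(p[:,:2].astype(np.float32)); print((z0,z1),len(p),"med",np.median(p,0),"rect",np.round(q[0],1),np.round(q[1],1),round(q[2],1)); return m
E
python3 - <<'E'
from m import *
o,im,d,W=cloud("w1")
for z in((116,122),(122.5,127),(166,174),(176,184)): sel(W,(514,-228),45,*z)
for n in("wrist",):
    for r in find_in(n,"probe"): print(r["confidence"],tow(n,r["xyz"]))
E
```

```text
t: 1.93
eef_pos: [402.2, -403.9, 321.7]
tcp_rot: [3.141, -0.001, -0.402]
contact_force: [-0.3, -0.6, 0.1]
width: 85.5
grasp_force: 0.0
t: 2.77
eef_pos: [514.2, -231.2, 321.2]
tcp_rot: [3.141, 0.0, -0.404]
contact_force: [0.2, -0.2, 0.0]
width: 85.5
grasp_force: 0.0
t 2.7667 tcp [ 514.2 -231.2  321.2] [ 3.1  0.  -0.4]
cam [ 581.1 -258.6  462.5]
(116, 122) 3092 med [ 522.1 -231.   118.6] rect [ 515.9 -226.5] [60.1 60.9] 66.5
(122.5, 127) 183 med [ 524.  -233.7  123. ] rect [ 516.3 -226.8] [29.9 29.9] 66.9
(166, 174) 658 med [ 517.5 -227.6  168.6] rect [ 515.9 -226.6] [21.2 22.5] 66.6
(176, 184) 135 med [ 516.5 -226.8  178.4] rect [ 516.4 -226.6] [9.  9.5] 66.8
0.94 [ 520.7 -228.1  167.3]
0.83 [ 407.  -252.5  187. ]
0.82 [ 533.  -343.1  202.4]
```

View pics/w1.png

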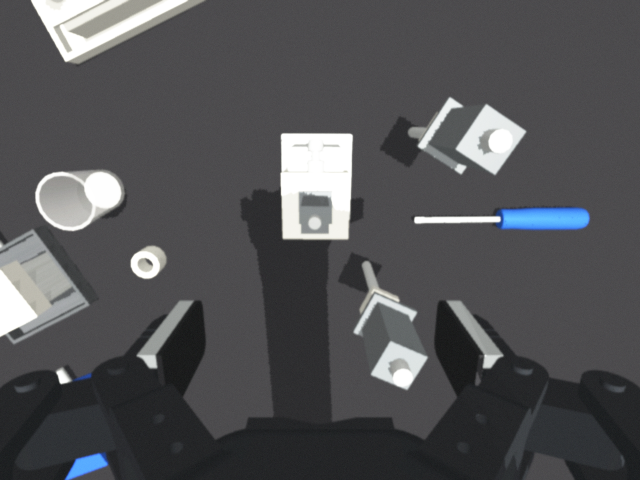

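The wrist view shows the probe at (315,210) in the dock. Its axis is (516,-226.6) and its flats line up with the fingers. I descend around it and grip.

```bash
python3 -m handwheel '[[[0.009,0.023,0,0,0,0,0.2],[0.009,0.023,-0.2,0,0,0,0.2],[0.009,0.023,-0.4,0,0,0,0.2],[0.009,0.023,-0.6,0,0,0,0.2],[0.009,0.023,-0.7,0,0,0,0.2],[0.009,0.023,-0.8,0,0,0,0.2],[0.009,0.023,-0.87,0,0,0,0.2],[0.009,0.023,-0.92,0,0,0,0.2],[0.009,0.023,-0.94,0,0,0,0.2],[0.009,0.023,-0.94,0,0,0,0.2]]]' 50
python3 -m handwheel '[[[0,0,0,0,0,0,-0.2],[0,0,0,0,0,0,-0.4],[0,0,0,0,0,0,-0.5],[0,0,0,0,0,0,-0.7],[0,0,0,0,0,0,-1],[0,0,0,0,0,0,-1],[0,0,0,0,0,0,-1],[0,0,0,0,0,0,-1],[0,0,0,0,0,0,-1],[0,0,0,0,0,0,-1]]]' 50
```

```text
t: 3.7
eef_pos: [516.8, -224.4, 132.7]
tcp_rot: [3.142, 0.001, -0.401]
contact_force: [-0.6, 0.0, -0.7]
width: 51.3
grasp_force: 0.0
t: 4.53
eef_pos: [517.0, -226.9, 134.5]
tcp_rot: [3.139, -0.002, -0.403]
contact_force: [-1.4, -5.5, 2.2]
width: 21.5
grasp_force: 49.0
```

```bash
python3 -m handwheel '[[[-0.003,-0.007,0,0,0,0,-1],[-0.004,-0.01,0,0,0,0,-1],[-0.004,-0.01,0,0,0,0,-1],[-0.004,-0.01,0,0,0,0,-1]]]' 60
```

```text
t: 4.87
eef_pos: [516.9, -227.0, 134.5]
tcp_rot: [3.141, -0.002, -0.402]
contact_force: [-1.3, -1.6, 6.1]
width: 20.9
grasp_force: 59.9
```

```bash
python3 -m handwheel '[[[-0.004,-0.005,0.01,0,0,0,-1],[-0.004,-0.005,0.02,0,0,0,-1],[-0.004,-0.005,0.04,0,0,0,-1],[-0.004,-0.005,0.06,0,0,0,-1],[-0.004,-0.005,0.08,0,0,0,-1],[-0.004,-0.005,0.11,0,0,0,-1],[-0.004,-0.005,0.14,0,0,0,-1],[-0.004,-0.005,0.17,0,0,0,-1],[-0.004,-0.005,0.2,0,0,0,-1],[-0.004,-0.005,0.2,0,0,0,-1]]]' 60
```

```text
t: 5.7
eef_pos: [515.6, -227.5, 174.8]
tcp_rot: [3.142, -0.001, -0.401]
contact_force: [0.6, -0.1, -0.7]
width: 21.4
grasp_force: 60.8
```

Out of the catch. I lift the rest.

```bash
python3 -m handwheel '[[[0,0,0.08,0,0,0,-1],[0,0,0.16,0,0,0,-1],[0,0,0.24,0,0,0,-1],[0,0,0.32,0,0,0,-1],[0,0,0.4,0,0,0,-1],[0,0,0.48,0,0,0,-1],[0,0,0.54,0,0,0,-1],[0,0,0.6,0,0,0,-1],[0,0,0.6,0,0,0,-1],[0,0,0.6,0,0,0,-1]]]' 60
python3 - <<'E'
from m import *
vv,uu=np.mgrid[0:480,0:640]
for n in("wrist","scene","top"):
    print(n); o=observe(); im,d=camera(n); cv2.imwrite(f"pics/{n}2.png",im); W=world(n,uu,vv,d); W[d==0]=np.nan
    for z in ((150,170),(170,190),(190,215),(215,235),(236,246)): sel(W,(516,-227),30,*z)
    sel(W,(541,150),75,82,88)
E
```

```text
t: 6.53
eef_pos: [515.4, -227.5, 293.4]
tcp_rot: [3.142, -0.0, -0.402]
contact_force: [-0.4, 0.3, -1.0]
width: 21.0
grasp_force: 60.8
wrist
(150, 170) 0
(170, 190) 56 med [ 516.6 -228.3  184.3] rect [ 515.9 -227.3] [7.6 3.1] 79.3
(190, 215) 147 med [ 516.7 -228.4  204. ] rect [ 515.4 -227.4] [8.1 4.1] 69.0
(215, 235) 137 med [ 516.9 -228.2  224.5] rect [ 515.9 -227.3] [7.7 3.8] 72.8
(236, 246) 0
(82, 88) 361 med [525.5 107.4  82.9] rect [525.9 104.8] [21.5 41.7] 54.0
scene
(150, 170) 0
(170, 190) 11 med [ 514.  -225.9  186.3] rect [ 514.3 -226.4] [3.5 6.9] 10.7
(190, 215) 31 med [ 514.7 -226.   202.9] rect [ 514.4 -226.4] [7.  8.1] 8.0
(215, 235) 25 med [ 514.3 -226.3  225.8] rect [ 514.2 -227. ] [8.7 5.8] 81.3
(236, 246) 15 med [ 515.1 -226.5  240.7] rect [ 514.2 -226.5] [4.4 7.5] 4.1
(82, 88) 866 med [543.4 154.3  86. ] rect [542.1 153. ] [ 65.8 106.2] 3.8
top
(150, 170) 0
(170, 190) 2
(190, 215) 4
(215, 235) 0
(236, 246) 0
(82, 88) 483 med [542.2 148.   85.4] rect [541.5 149.6] [ 62.8 103.9] 4.1
```

View pics/wrist2.png

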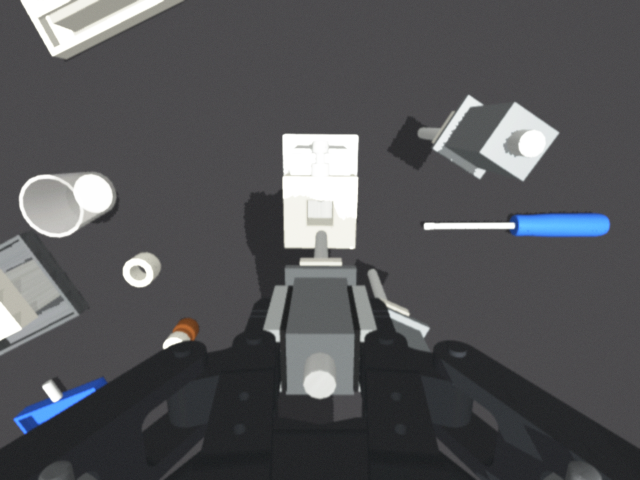

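The wrist view shows the probe held upright with its rod clear of the dock (socket at (320,210)). I carry it over to the station at this height.

```bash
python3 -m handwheel '[[[0.01,0.1,0,0,0,0,-1],[0.02,0.25,0,0,0,0,-1],[0.03,0.4,0,0,0,0,-1],[0.04,0.55,0,0,0,0,-1],[0.05,0.7,0,0,0,0,-1],[0.06,0.85,0,0,0,0,-1],[0.065,0.94,0,0,0,0,-1],[0.065,0.94,0,0,0,0,-1]]]' 60
python3 -m handwheel '[[[0.01,0.1,0,0,0,0,-1],[0.02,0.25,0,0,0,0,-1],[0.03,0.4,0,0,0,0,-1],[0.04,0.55,0,0,0,0,-1],[0.05,0.7,0,0,0,0,-1],[0.06,0.83,0,0,0,0,-1],[0.065,0.92,0,0,0,0,-1],[0.065,0.94,0,0,0,0,-1],[0.065,0.94,0,0,0,0,-1],[0.065,0.94,0,0,0,0,-1]]]' 60
python3 - <<'E'
from m import *
vv,uu=np.mgrid[0:480,0:640]
for n in("wrist","scene","top"):
    o=observe(); print(n,o["eef_pos"],o["tcp_rot"]); im,d=camera(n); cv2.imwrite(f"pics/{n}3.png",im); np.save(n+"3d",d); W=world(n,uu,vv,d); W[d==0]=np.nan
    for z in ((170,190),(190,215),(215,235)): sel(W,o["eef_pos"],25,*z)
    sel(W,(541,150),75,82,88)
E
```

```text
t: 7.35
eef_pos: [528.1, -34.0, 292.5]
tcp_rot: [-3.14, 0.002, -0.394]
contact_force: [-0.2, 0.0, -0.9]
width: 21.0
grasp_force: 60.9
t: 8.18
eef_pos: [541.5, 146.8, 292.6]
tcp_rot: [3.14, 0.001, -0.403]
contact_force: [-1.0, 0.2, -1.0]
width: 21.4
grasp_force: 60.9
wrist [541.5 146.8 292.6] [ 3.1  0.  -0.4]
(170, 190) 56 med [543.2 145.2 183.7] rect [542.5 146.3] [7.8 3.1] 82.9
(190, 215) 146 med [543.4 145.2 203.2] rect [542.  145.9] [8.2 4.1] 64.0
(215, 235) 138 med [543.5 145.3 224.6] rect [542.7 146.1] [7.7 3.7] 72.8
(82, 88) 7059 med [545.9 149.7  83.7] rect [544.  152.7] [ 62.2 104.2] 4.1
scene [541.6 146.4 292.8] [ 3.1  0.  -0.4]
(170, 190) 8 med [540.5 144.1 184.5] rect [540.6 145.3] [7.1 3.4] 61.5
(190, 215) 32 med [540.7 145.4 202.3] rect [540.3 145.3] [8.3 4.2] 55.3
(215, 235) 26 med [540.9 145.2 225.4] rect [540.1 145.9] [7.9 5.9] 68.0
(82, 88) 857 med [543.9 152.1  86. ] rect [542.  152.9] [ 65.6 105.4] 3.5
top [541.7 146.3 293. ] [ 3.1 -0.  -0.4]
(170, 190) 0
(190, 215) 0
(215, 235) 0
(82, 88) 8 med [564.1 100.   86.1] rect [565.4 102.5] [17.2  5.7] 2.2
```

View pics/wrist3.png

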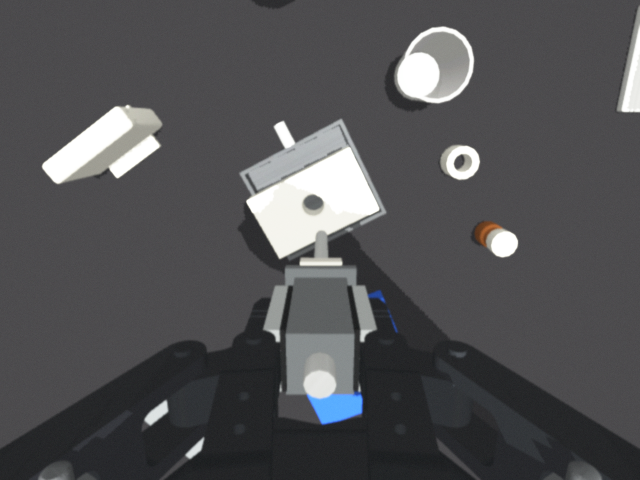

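The wrist view shows the guide hole at (314,204) and the rod tip at (321,236), short of it. I fit the rod and the hole.

```bash
cat > fit.py <<'E'
from m import *
from scipy.optimize import least_squares
vv,uu=np.mgrid[0:480,0:640]
def rodfit(W,c,z0,z1,cam):
    p=W[(np.hypot(W[...,0]-c[0],W[...,1]-c[1])<12)&(W[...,2]>z0)&(W[...,2]<z1)]
    v=(cam[:2]-c[:2]); v/=np.linalg.norm(v)
    f=lambda q: np.hypot(p[:,0]-q[0]-q[2]*(p[:,2]-z0)/100,p[:,1]-q[1]-q[3]*(p[:,2]-z0)/100)-4
    s=least_squares(f,[*(np.median(p[:,:2],0)-3*v),0,0],loss="soft_l1",f_scale=.5)
    print("rod axis at z0",s.x[:2],"tilt mm/100mm",s.x[2:],"rms",np.sqrt(np.mean(s.fun**2)),len(p)); return s.x
def hole(n,im,guess,z=85.):
    g=cv2.cvtColor(im,cv2.COLOR_BGR2GRAY); m=(g<150).astype(np.uint8)
    k,l,st,ce=cv2.connectedComponentsWithStats(m); u,v=guess; i=l[v,u]
    c,_=cv2.findContours((l==i).astype(np.uint8),0,1); c=max(c,key=len)[:,0].astype(float)
    f,cx,cy,T,_=K(n); r=np.stack([(c[:,0]-cx)/f,-(c[:,1]-cy)/f,-np.ones(len(c))],-1)@T[:3,:3].T
    P=T[:3,3]+r*((z-T[2,3])/r[:,2])[:,None]
    s=least_squares(lambda q:np.hypot(P[:,0]-q[0],P[:,1]-q[1])-q[2],[*P[:,:2].mean(0),10],loss="soft_l1",f_scale=.3)
    print("hole",st[i][:5],"centre,r",s.x,"rms",np.sqrt(np.mean(s.fun**2))); return s.x
E
python3 - <<'E'
from fit import *
for n,g,b in(("wrist",(313,203),83.7),("scene",(387,237),86.)):
    im=cv2.imread(f"pics/{n}3.png"); d=np.load(n+"3d.npy"); W=world(n,uu,vv,d); W[d==0]=np.nan; cam=K(n)[3][:3,3]
    print(n); rodfit(W,np.array([541,146.]),182,235,cam)
    p=np.round(proj(n,[543.,152.7,b])).astype(int) if n=="scene" else g
    print(p); hole(n,im,tuple(p),b)
im=cv2.imread("pics/top0.png"); print("top"); hole("top",im,(259,244),85.5)
E
```

```text
wrist
rod axis at z0 [540.  146.9] tilt mm/100mm [0.6 0.6] rms 0.1743905118680363 321
(313, 203)
hole [304 195  19  15 224] centre,r [546.2 151.8   7.3] rms 0.7271409780481087
scene
rod axis at z0 [537.6 146.5] tilt mm/100mm [0.8 1. ] rms 0.7238521376887391 66
[387 236]
hole [383 234   9   7  48] centre,r [544.6 152.3   8.8] rms 0.8379397502284034
top
hole [256 241   7   7  35] centre,r [541.9 150.6   8.3] rms 0.8157343373636593
```

```bash
python3 -m handwheel '[[[0.021,0.03,-0.05,0,0,0,-1],[0.021,0.03,-0.15,0,0,0,-1],[0.021,0.03,-0.25,0,0,0,-1],[0.021,0.03,-0.32,0,0,0,-1],[0.021,0.03,-0.36,0,0,0,-1],[0.021,0.03,-0.36,0,0,0,-1],[0.021,0.03,-0.36,0,0,0,-1],[0.021,0.03,-0.36,0,0,0,-1]]]' 60
python3 - <<'E'
from fit import *
for n in("wrist","scene"):
    o=observe(); print(n,o["eef_pos"],o["tcp_rot"].round(4)); im,d=camera(n); cv2.imwrite(f"pics/{n}4.png",im); np.save(n+"4d",d)
    W=world(n,uu,vv,d); W[d==0]=np.nan; cam=K(n)[3][:3,3]
    rodfit(W,o["eef_pos"][:2],112,165,cam); m=sel(W,(543,152),75,80.5,88)
    p=W[(np.hypot(W[...,0]-o["eef_pos"][0],W[...,1]-o["eef_pos"][1])<10)&(W[...,2]>90)&(W[...,2]<150)]; print("tip z",p[:,2].min())
a=cv2.imread("pics/wrist4.png")[120:320,200:440]; b=cv2.imread("pics/scene4.png")[170:290,330:450]
cv2.imwrite("pics/c4.png",np.hstack([cv2.resize(a,(480,400)),cv2.resize(b,(320,400))[:, :320]]))
E
```

```text
t: 9.0
eef_pos: [546.4, 154.7, 222.2]
tcp_rot: [-3.14, -0.001, -0.402]
contact_force: [0.3, -1.0, -1.5]
width: 21.3
grasp_force: 60.9
wrist [546.4 154.7 222.2] [-3.1 -0.  -0.4]
rod axis at z0 [545.  155.3] tilt mm/100mm [0.3 0.4] rms 0.16210293479565543 321
(80.5, 88) 9695 med [549.5 143.7  83.8] rect [543.9 153.3] [ 62.3 104.3] 4.0
tip z 107.7558394104343
scene [546.4 154.8 222.4] [-3.1 -0.  -0.4]
rod axis at z0 [542.9 155.3] tilt mm/100mm [ 1.5 -0.8] rms 0.9853084789553415 53
(80.5, 88) 866 med [544.1 149.   86. ] rect [541.8 153. ] [ 66.3 106.2] 4.1
tip z 108.16141203408495
```

View pics/c4.png

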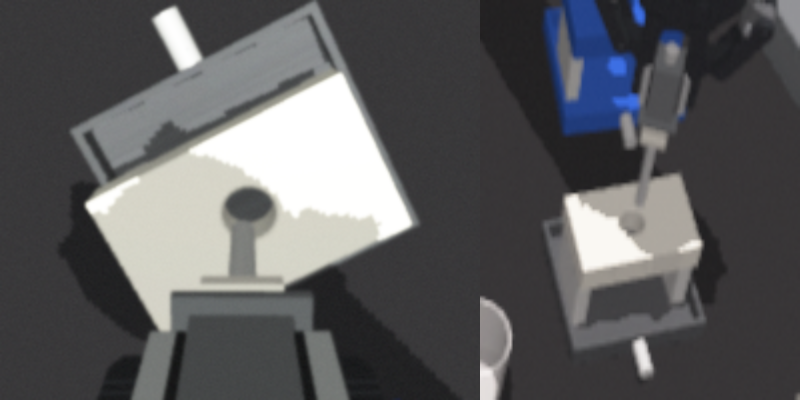

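The crop shows the rod nearly over the hole, slightly left and short of it. Both cameras agree on a correction of about (-1.1,-2.1) mm.

```bash
python3 -m handwheel '[[[-0.0055,-0.0105,-0.02,0,0,0,-1],[-0.0055,-0.0105,-0.05,0,0,0,-1],[-0.0055,-0.0105,-0.06,0,0,0,-1],[-0.0055,-0.0105,-0.06,0,0,0,-1],[-0.0055,-0.0105,-0.06,0,0,0,-1],[-0.0055,-0.0105,-0.06,0,0,0,-1]]]' 60
cat > chk.py <<'E'
from fit import *
import sys
z0=float(sys.argv[1])
for k in range(3):
    o=observe(); print(o["t"],o["eef_pos"],o["contact_force"],o["qvel"].max()); im,d=camera("wrist")
    W=world("wrist",uu,vv,d); W[d==0]=np.nan; cam=K("wrist")[3][:3,3]
    rodfit(W,o["eef_pos"][:2],z0,z0+50,cam); sel(W,(543,152),75,80.5,86.5)
cv2.imwrite("pics/wchk%d.png"%z0,im)
E
python3 chk.py 99
```

```text
t: 9.6
eef_pos: [544.6, 152.5, 209.3]
tcp_rot: [-3.142, 0.0, -0.401]
contact_force: [0.4, 0.2, -1.6]
width: 21.5
grasp_force: 60.9
9.6 [544.6 152.5 209.3] [ 0.4  0.2 -1.6] 0.0015309632236052725
rod axis at z0 [543.  153.1] tilt mm/100mm [0.4 0.4] rms 0.1724804185181382 311
(80.5, 86.5) 10460 med [549.9 143.1  83.6] rect [543.7 153.2] [ 62.7 104.3] 4.2
9.65 [544.7 152.5 209.4] [-0.3  0.6 -1.2] 0.0012860337947181795
rod axis at z0 [543. 153.] tilt mm/100mm [0.5 0.6] rms 0.1800590925392934 311
(80.5, 86.5) 10425 med [549.9 143.1  83.6] rect [543.7 153.2] [ 62.5 104.3] 4.0
9.7 [544.7 152.5 209.4] [-0.4 -0.2 -0.7] 0.0023640145195837304
rod axis at z0 [543. 153.] tilt mm/100mm [0.5 0.5] rms 0.15978290011899934 307
(80.5, 86.5) 10434 med [549.8 143.   83.6] rect [543.7 153.2] [ 62.5 104.2] 4.0
```

```bash
python3 -m handwheel '[[[0.003,0,0,0,0,0,-1],[0.003,0,0,0,0,0,-1],[0.003,0,-0.02,0,0,0,-1],[0.003,0,-0.04,0,0,0,-1],[0.003,0,-0.06,0,0,0,-1],[0.003,0,-0.08,0,0,0,-1],[0.003,0,-0.1,0,0,0,-1],[0.003,0,-0.11,0,0,0,-1],[0.003,0,-0.11,0,0,0,-1],[0.003,0,-0.11,0,0,0,-1]]]' 60
python3 chk.py 90
```

```text
t: 10.58
eef_pos: [545.1, 152.4, 187.1]
tcp_rot: [3.141, 0.0, -0.401]
contact_force: [0.3, -0.8, -1.8]
width: 21.2
grasp_force: 60.9
10.5833 [545.1 152.4 187.1] [ 0.3 -0.8 -1.8] 0.00039033734882733414
rod axis at z0 [543.7 153.1] tilt mm/100mm [0.3 0.4] rms 0.1744002298481112 256
(80.5, 86.5) 11495 med [551.9 140.7  83.8] rect [543.7 153.3] [ 62.8 104.4] 4.0
10.6333 [545.2 152.5 187.3] [-1.1  0.3 -0.9] 0.001673813819315432
rod axis at z0 [543.7 153.1] tilt mm/100mm [0.5 0.6] rms 0.17260744368361963 258
(80.5, 86.5) 11463 med [551.8 140.6  83.7] rect [543.7 153.3] [ 62.6 104.4] 4.0
10.6833 [545.3 152.5 187.5] [-0.1 -0.1 -1.3] 0.001133034850747255
rod axis at z0 [543.7 153.1] tilt mm/100mm [0.6 0.5] rms 0.16962996598453348 261
(80.5, 86.5) 11419 med [551.8 140.6  83.6] rect [543.6 153.3] [ 62.7 104.4] 4.1
```

View pics/wchk90.png

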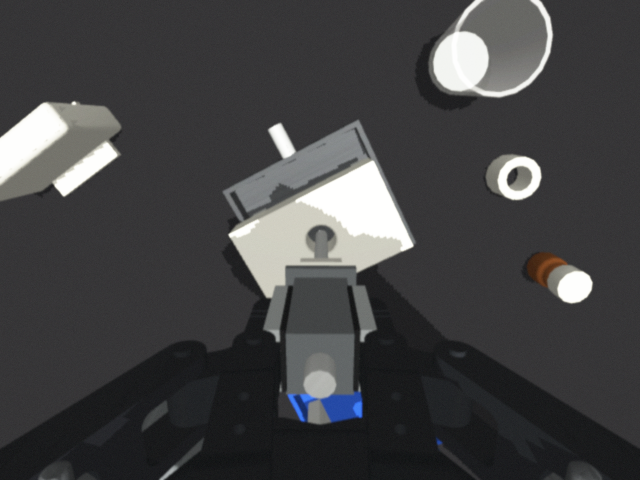

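The picture shows the rod entering the hole at (320,238), centred to within 0.3 mm. I lower the remaining 33 mm.

```bash
python3 -m handwheel '[[[0,0,-0.02,0,0,0,-1],[0,0,-0.04,0,0,0,-1],[0,0,-0.06,0,0,0,-1],[0,0,-0.08,0,0,0,-1],[0,0,-0.1,0,0,0,-1],[0,0,-0.12,0,0,0,-1],[0,0,-0.14,0,0,0,-1],[0,0,-0.155,0,0,0,-1],[0,0,-0.165,0,0,0,-1],[0,0,-0.165,0,0,0,-1]]]' 60
python3 -m handwheel '[[[0,0,0,0,0,0,-1],[0,0,0,0,0,0,-1],[0,0,0,0,0,0,-1],[0,0,0,0,0,0,-1]]]' 60
python3 - <<'E'
from fit import *
o=observe(); print(o["eef_pos"],o["tcp_rot"],o["contact_force"])
for n in("wrist","scene"):
    im,d=camera(n); W=world(n,uu,vv,d); W[d==0]=np.nan; cam=K(n)[3][:3,3]
    try: rodfit(W,o["eef_pos"][:2],88,113,cam)
    except Exception as e: print(e)
    sel(W,(543,152),75,80.5,88); sel(W,o["eef_pos"],25,20,58); cv2.imwrite(f"pics/{n}9.png",im)
E
```

```text
t: 11.57
eef_pos: [544.9, 152.3, 153.8]
tcp_rot: [3.141, 0.001, -0.402]
contact_force: [0.2, 0.4, -1.2]
width: 21.4
grasp_force: 60.9
t: 11.9
eef_pos: [545.3, 152.4, 154.5]
tcp_rot: [-3.141, -0.0, -0.402]
contact_force: [0.6, -0.8, -1.0]
width: 21.5
grasp_force: 60.9
[545.3 152.4 154.5] [-3.1 -0.  -0.4] [ 0.6 -0.8 -1. ]
rod axis at z0 [543.8 153.2] tilt mm/100mm [3.1 0.9] rms 0.18206909638124252 60
(80.5, 88) 13398 med [554.2 136.6  83.5] rect [543.5 153.3] [ 63.1 104.4] 3.9
(20, 58) 3
rod axis at z0 [541.7 153. ] tilt mm/100mm [2.3 5.2] rms 3.0169728375860783 20
(80.5, 88) 822 med [548.  145.9  86. ] rect [542.1 153.2] [ 66.5 106.6] 4.8
(20, 58) 0
```

Centred within 0.5 mm in both views, tip at about 40 mm, no contact force. I hand it in.

```bash
python3 -c "
from rig import sign_off
print(sign_off())"
```

```text
the job is handed in; nothing more can be done
None
```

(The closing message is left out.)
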